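# Draw the next beech blank from the stack magazine and lay it on the drilling board

### The job

Pull the bottom blank, the one sticking out of the slot, out of the front of the stack magazine, then set it down gently in the middle of the drilling board, flat and lengthwise along the board, and let go. The next blank must stay in the magazine.

Things in the scene. Friction and masses are not known exactly. Their poses are not given: they have to be found in the camera images.
- blank_bottom: The blank to take: plain beech bar 140 mm long (x), 50 wide (y), 12 thick, about 60 g. Origin: centre of its underside. Lowest of four alike, flat on the magazine's floor, lengthwise; its front (-x) end sticks out of the slot by 42 to 50 mm, nothing below it but the table 22 mm down: pinch it there across its width. The like blank with two holes, lying on the table, is not wanted.
- blank_next: The second blank from below in the magazine, same size, resting on blank_bottom; two more lie on it. Origin: centre of its underside. When the bottom one is pulled away these sink 12 mm to the magazine's floor.
- magazine: Fixed stack magazine, 154 mm long (x), 64 wide (y): plywood floor block 22 mm high, 5 mm aluminium walls up to 75 mm above the table. Origin: centre of its underside, on the table. In its front face (x = -77 mm) a slot, 22 to 38 mm above the table, lets only the bottom blank out, towards -x; it is clear when its centre is beyond x = -147 mm. The pull takes 1 to 2 N. It faces sideways.
- drill_board: Fixed plywood board 220 mm long (x), 140 wide (y), top 15 mm above the table, with a low steel stop bar across it at x = 95 to 105 mm, top 35 mm above the table. Origin: centre of its underside, on the table. The blank belongs in the middle (x = y = 0), length along x, either way round; fingers beside it come down over the board's top.
Mind the look-alikes: they are no part of the job. Leave any orange or yellow look-alike of the blank_bottom alone.

How it is judged:
By the outcome, as a careful person would: the job done as asked, in the order asked, and still so for the second after the job is handed in, with the robot touching nothing.
It also fails if it takes over 42 s, if anything falls off the work surface, if the arm or the gripper's body presses on something with over 40 N, if the wrist force passes 120 N, or if a joint passes its speed limit or range.

### The arm

A 6-joint arm with a two-finger parallel gripper is mounted at the origin on the work surface. World frame = base frame: x ahead of the robot, y to its left, z up, the work surface at z = 0. Lengths are in m, angles in rad, forces in N, time in s.
With the tool pointing down it reaches from about 0.35 to 0.775 m from the base axis. Payload 7.3 kg.
Tool frame: the origin (TCP) lies on the mounting face of the last link; the fingertips stand 178 mm ahead of it and the grasp point (between the pads) lies 159 mm ahead of it (robot.tcp_to_tips is the distance from the TCP to the fingertips, in m); z points along the fingers, y is the direction in which the jaws open and shut (so a half turn about z gives the same grasp; the last joint's range is limited). The gripper opens to 92 mm and grips with 3 to 60 N. Pads are 19 mm wide; open, the fingers measure 130 mm over their backs; the gripper's body (75 mm by 190 mm) begins 47 mm behind the grasp point.
Start: joints at [1.088, 0.342, 1.524, -0, 1.275, -0.146], TCP at [0.173, 0.496, 0.405] pointing down, gripper open.
Joint ranges: [-2.53, 2.53], [-0.77, 2.02], [0.04, 2.7], [-1, 4.14], [0.28, 2.66], [-3.11, 3.11]. Speed limits (rad/s): [2.57, 2.57, 3.14, 3.14, 3.14, 3.14].

### API

Orientations are given as [roll, pitch, yaw] about the fixed x, y, z axes, in that order (R = Rz(yaw) Ry(pitch) Rx(roll)).
In Python, from cell import robot, viewer gives the robot as it stands.
- The arm moves only by the shell command python3 -m creep 'ROWS' [OPENING] [FORCE]. ROWS is JSON, a list that holds one entry, the list of rows, each a list of 6 numbers: the shift along the world's x, y, z in mm, then the turn, a rotation vector about the world's x, y, z in degrees. A call has 1 to 5 rows; each row shifts and turns the pose as measured when the row begins; what a row does not reach is not made up. A row lasts 1/12 s, in which the tool goes at most 41.7 mm and 7.16 degrees, less where a joint would pass 70% of its speed; a pose out of reach is approached as far as the arm can. A call with a gripper value outside its range is refused whole. OPENING is the closure, from -1 (fully open) to 1 (shut), set as the call begins (- or left out, the last holds). The fingers move at their own pace and stop on an object; FORCE is the grip in N (left out, the last holds). Time passes only in rows, so rows that do not move let the fingers close. It gives the time, the measured TCP pose, the force and the opening at its end, in the units of the state.
- robot.observe(): the state, without advancing time (a new reading comes with each control period).
- viewer.read_camera(name): name is "side" or "top" or "wrist"; returns the picture (480x640x3 uint8, blue, green, red); there is no depth.
- viewer.camera_model(name): a dict with "fx", "fy", "cx", "cy" (pixels), "pose" (4x4, takes a point from camera to world coordinates); the wrist camera has in their place "mount" (4x4, takes a point from camera to tool coordinates, whose origin is the TCP and whose axes are the flange's). Camera axes: x right, y up, looking along -z (the intrinsics and any distortion apply to the point x, -y, -z); pixel columns grow to the right and rows downward; lengths in m; the calibration is good to about 2 mm. The wrist camera is an equidistant fisheye: a pixel r from the principal point sees the ray r / f radians off the axis. A picture is of the moment at which its call begins: read the wrist's pose just before it. camera_model takes no time and is no camera call.
- robot.hand_in(): hands the job in, once; it reports no verdict.
The state is a dict: "time": time; "qpos": joint angles; "qvel": joint speeds; "joint_efforts": joint torques, N m; "tool_pos": TCP position; "tool_rot": TCP orientation; "contact_force": force on the tool from outside, world axes, zero at the start; "torque": the same for the moment, N m; "opening": finger opening in m.
Only numpy, scipy, OpenCV 4.12 (cv2) and the standard library are available. Lean on these libraries where they do the work, as an engineer would, in place of code of your own. Each camera call takes 0.05 s, during which the arm holds its last target. There are 200 camera calls.

## Working session

There is one attempt and no reset: what is moved stays moved. The work goes in short steps, Python scripts to look and compute and a shell command to move; the robot and the scene stay as the last step left them, time stands still between calls to the robot, and variables do not carry over. Pictures are saved under pics/ and viewed, about 8 in all and at most 12, crops included, and the job is handed in when it is done.

```bash
mkdir -p pics; ls; cat > h.py <<'E'
import numpy as np, cv2
from cell import robot, viewer
def snap(n,f):
    im=viewer.read_camera(n); cv2.imwrite('pics/'+f,im); return im
def ray(n,u,v):
    m=viewer.camera_model(n); T=np.array(m['pose'])
    d=T[:3,:3]@np.array([(u-m['cx'])/m['fx'],-(v-m['cy'])/m['fy'],-1.]); return T[:3,3],d
def pt(n,u,v,z):
    o,d=ray(n,u,v); return o+d*(z-o[2])/d[2]
E
python3 - <<'E'
from h import *
s=robot.observe(); print(s)
for n in ('top','side'): 
    snap(n,n+'0.png'); print(viewer.camera_model(n))
print(viewer.camera_model('wrist'))
E
```

```text
pics
{'time': 0.0, 'qpos': array([ 1.08799538e+00,  3.42726735e-01,  1.52507644e+00, -3.29560475e-05,
        1.27536880e+00, -1.46022721e-01]), 'qvel': array([ 0.00075737, -0.00148287,  0.00024386,  0.00118851, -0.00063355,
        0.0010286 ]), 'joint_efforts': array([-3.40790311e-04, -4.31248677e+01, -2.44213682e+01,  7.17396406e-02,
        5.61807049e-02, -1.29413747e-04]), 'tool_pos': array([0.17340998, 0.49537668, 0.40402192]), 'tool_rot': array([-3.14002555e+00, -1.98620362e-04,  2.80482389e+00]), 'contact_force': array([-0.3840943 , -0.01254814, -0.69712698]), 'torque': array([ 0.00886215, -0.0021607 , -0.03498973]), 'opening': 0.09167420429626708}
{'fx': 547.3496337494199, 'fy': 547.3496337494199, 'cx': 332.52210482967956, 'cy': 237.9590137002983, 'pose': array([[-0.00752053,  0.9971458 , -0.07512454,  0.42265824],
       [-0.99996385, -0.00779725, -0.00339089, -0.08680106],
       [-0.00396698,  0.07509633,  0.99716839,  1.05506393],
       [ 0.        ,  0.        ,  0.        ,  1.        ]])}
{'fx': 547.163654196457, 'fy': 547.163654196457, 'cx': 322.20025241947366, 'cy': 246.43192268212835, 'pose': array([[ 0.97552153,  0.14736634, -0.16322044,  0.29034375],
       [-0.21870271,  0.57268933, -0.79006079, -1.10688496],
       [-0.02295377,  0.80641806,  0.59090019,  0.83828386],
       [ 0.        ,  0.        ,  0.        ,  1.        ]])}
{'fx': 371.64829954431775, 'fy': 371.64829954431775, 'cx': 319.95887115313013, 'cy': 238.6320004712461, 'mount': array([[ 3.30758175e-04,  9.64942696e-01,  2.62460441e-01,
         7.09991935e-02],
       [ 9.99999789e-01, -4.65889257e-04,  4.52633282e-04,
        -4.19570636e-04],
       [ 5.59042680e-04,  2.62460236e-01, -9.64942647e-01,
         1.96090640e-02],
       [ 0.00000000e+00,  0.00000000e+00,  0.00000000e+00,
         1.00000000e+00]])}
```

View pics/top0.png

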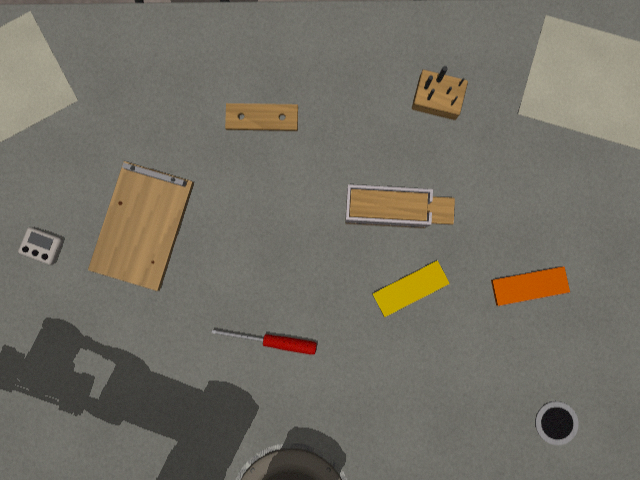

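View pics/side0.png

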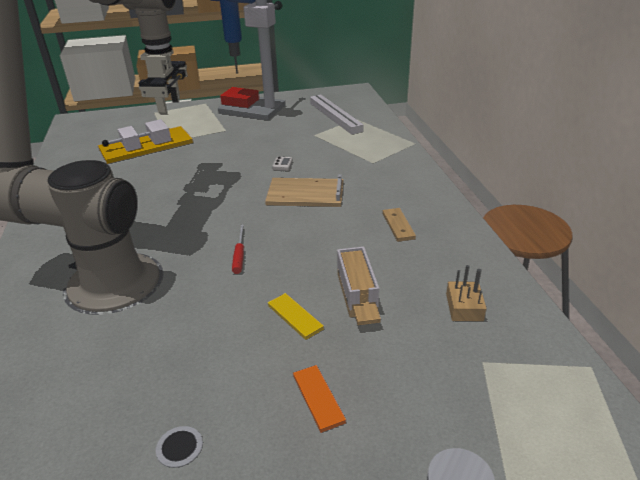

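Candidates: the stub sticking out of the magazine at (443,210) in the top view. The others are the two-hole blank at (261,117), yellow at (411,288) and orange at (531,286). By the description it's the stub. I'll measure it and the board, with one close crop to check.

```bash
python3 - <<'E'
from h import *
im=cv2.imread('pics/top0.png')
hsv=cv2.cvtColor(im,cv2.COLOR_BGR2HSV)
m=cv2.inRange(hsv,(8,70,60),(22,190,255))
def rect(x0,y0,x1,y1,z,tag):
    k=np.zeros_like(m);k[y0:y1,x0:x1]=m[y0:y1,x0:x1]
    k=cv2.morphologyEx(k,cv2.MORPH_OPEN,np.ones((3,3)))
    c=max(cv2.findContours(k,0,1)[0],key=cv2.contourArea)
    b=cv2.boxPoints(cv2.minAreaRect(c)); w=np.array([pt('top',u,v,z)[:2] for u,v in b])
    print(tag,b.round(1).tolist()); print((w*1e3).round(1).tolist(),'c',(w.mean(0)*1e3).round(1))
    for i in (0,1):
        d=w[i+1]-w[i]; print('  edge %.1f mm ang %.2f'%(np.linalg.norm(d)*1e3,np.degrees(np.arctan2(d[1],d[0]))))
rect(434,185,470,235,.034,'stub')
rect(70,150,210,310,.015,'board')
rect(350,185,429,225,.070,'topblank')
b=cv2.resize(im[150:260,320:480],None,fx=5,fy=5,interpolation=2); cv2.imwrite('pics/c1.png',b)
E
```

```text
stub [[434.0, 197.0], [454.0, 197.0], [454.0, 224.0], [434.0, 224.0]]
[[575.3, -274.7], [575.0, -312.2], [524.0, -311.0], [524.3, -273.6]] c [ 549.7 -292.9]
  edge 37.6 mm ang -90.47
  edge 51.0 mm ang 178.62
board [[87.0999984741211, 269.79998779296875], [120.80000305175781, 159.1999969482422], [193.0, 181.1999969482422], [159.3000030517578, 291.79998779296875]]
[[443.9, 383.6], [656.5, 324.1], [612.5, 184.2], [401.3, 245.5]] c [528.6 284.3]
  edge 220.7 mm ang -15.63
  edge 146.7 mm ang -107.46
topblank [[348.79998779296875, 216.1999969482422], [350.3999938964844, 188.10000610351562], [429.1000061035156, 192.6999969482422], [427.5, 220.6999969482422]]
[[536.2, -113.2], [587.4, -116.6], [577.9, -259.4], [526.8, -255.4]] c [ 557.1 -186.1]
  edge 51.3 mm ang -3.84
  edge 143.1 mm ang -93.80
```

View pics/c1.png

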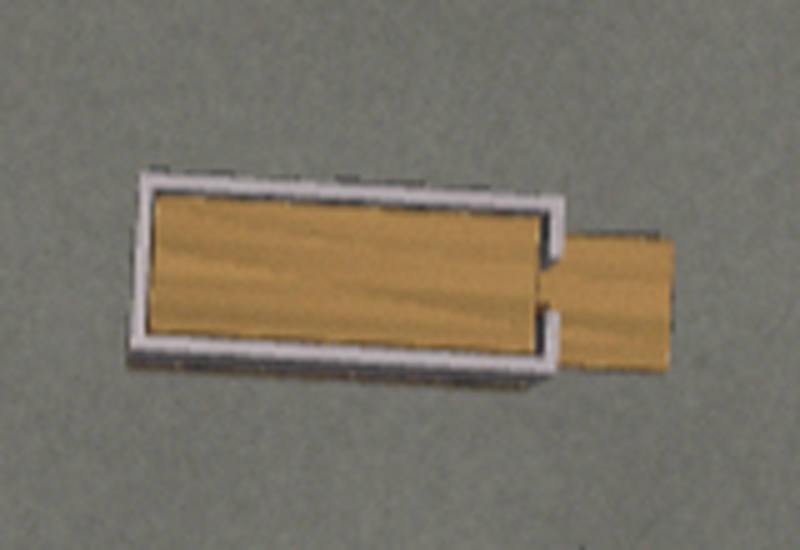

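The crop shows a plain stub at crop (565–672, 238–372), emerging from the magazine's right-hand slot, which is world -y. It's the right one. Now moving above it.

```bash
python3 -m creep '[[[19,-34,0,0,0,-6],[19,-34,0,0,0,-6],[19,-34,0,0,0,-6],[19,-34,0,0,0,-6],[19,-34,0,0,0,-6]]]' -1
python3 -m creep '[[[19,-34,0,0,0,-6],[19,-34,0,0,0,-6],[19,-34,0,0,0,-6],[19,-34,0,0,0,-6],[19,-34,0,0,0,-6]]]'
python3 -m creep '[[[16,-36,0,0,0,-1],[16,-36,0,0,0,-1],[16,-36,0,0,0,-1],[16,-36,0,0,0,-1],[16,-36,0,0,0,-1]]]'
```

```text
time: 0.52
tool_pos: [0.267, 0.324, 0.4012]
tool_rot: [-3.138, -0.002, 2.273]
contact_force: [1.0, -0.1, 0.3]
opening: 0.092
time: 0.93
tool_pos: [0.363, 0.145, 0.4005]
tool_rot: [-3.137, -0.002, 1.725]
contact_force: [1.4, 0.8, -1.3]
opening: 0.0919
time: 1.35
tool_pos: [0.4445, -0.0452, 0.4002]
tool_rot: [-3.137, -0.003, 1.626]
contact_force: [1.0, 0.9, -0.8]
opening: 0.0918
```

```bash
python3 -m creep '[[[15,-36,-12,0,0,-1],[15,-36,-12,0,0,-1],[15,-36,-12,0,0,-1],[15,-36,-12,0,0,-1],[15,-36,-12,0,0,-1]]]'
python3 -m creep '[[[15,-36,-20,0,0,-1],[15,-36,-20,0,0,-0.6],[0,0,0,0,0,0],[0,0,0,0,0,0]]]'
cat >> h.py <<'E'
from scipy.spatial.transform import Rotation as R
def wcam():
    s=robot.observe(); T=np.eye(4); T[:3,:3]=R.from_euler('xyz',s['tool_rot']).as_matrix(); T[:3,3]=s['tool_pos']
    return s,T@np.array(viewer.camera_model('wrist')['mount'])
def wpt(T,u,v,z):
    m=viewer.camera_model('wrist'); a=np.array([(u-m['cx'])/m['fx'],(v-m['cy'])/m['fy']]); r=np.linalg.norm(a)+1e-12
    d=T[:3,:3]@np.array([np.sin(r)*a[0]/r,-np.sin(r)*a[1]/r,-np.cos(r)]); o=T[:3,3]; return (o+d*(z-o[2])/d[2])
E
python3 - <<'E'
from h import *
s,T=wcam(); snap('wrist','w1.png'); np.save('w1.npy',T); print(s['tool_pos'],s['tool_rot'])
E
```

```text
time: 1.77
tool_pos: [0.5191, -0.2305, 0.3407]
tool_rot: [-3.141, -0.002, 1.532]
contact_force: [0.4, -0.6, -0.0]
opening: 0.0918
time: 2.1
tool_pos: [0.5472, -0.3062, 0.2955]
tool_rot: [-3.135, -0.004, 1.494]
contact_force: [0.6, 0.7, 0.4]
opening: 0.0919
[ 0.54715546 -0.30621581  0.29550421] [-3.13470503 -0.00436776  1.49422461]
```

View pics/w1.png

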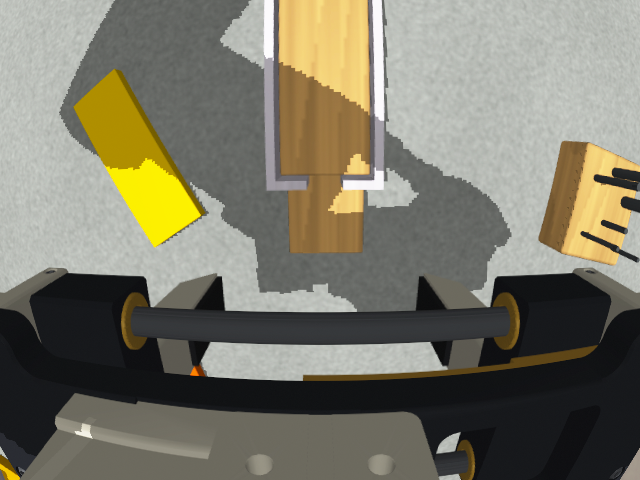

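Magazine ahead, stub at columns 289–364, front end at row 252, slot face around row 190. The fingers straddle it.

```bash
python3 - <<'E'
from h import *
T=np.load('w1.npy')
for u,v,z in [(290,252,.034),(363.5,252,.034),(289,195,.034),(364,195,.034),(266,190,.075),(383,189,.075),(264,20,.075),(385,20,.075)]: print(u,v,(wpt(T,u,v,z)*1e3).round(1))
E
```

```text
290 252 [ 524.  -308.5   34. ]
363.5 252 [ 574.2 -312.3   34. ]
289 195 [ 527.1 -269.4   34. ]
364 195 [ 576.4 -273.1   34. ]
266 190 [ 518.9 -259.9   75. ]
383 189 [ 582.9 -264.1   75. ]
264 20 [ 525.3 -164.7   75. ]
385 20 [ 591.  -169.5   75. ]
```

```bash
python3 -m creep '[[[1,3,-20,-0.1,-0.1,0.5],[1,3,-20,-0.1,-0.1,0],[1,3,-20,0,0,0],[0,0,0,0,0,0]]]'
python3 -m creep '[[[0,0,-12,0,0,0],[0,0,-10,0,0,0],[0,0,0,0,0,0],[0,0,0,0,0,0]]]'
```

```text
time: 2.48
tool_pos: [0.5495, -0.2936, 0.237]
tool_rot: [-3.141, 0.001, 1.506]
contact_force: [-1.4, 0.7, 0.6]
opening: 0.0921
time: 2.82
tool_pos: [0.5501, -0.2906, 0.2195]
tool_rot: [3.138, 0.003, 1.511]
contact_force: [-0.4, -0.6, 0.1]
opening: 0.0916
```

```bash
python3 -m creep '[[[0,-6,-9,0,0,0],[0,-1,-8,0,0,-0.3],[0,0,0,0,0,0],[0,0,0,0,0,0]]]'
python3 - <<'E'
from h import *
s,T=wcam(); a=snap('wrist','w2.png'); b=snap('side','s2.png'); print(s['tool_pos'],s['tool_rot'])
c=cv2.resize(b[220:345,300:420],None,fx=4,fy=4)[:480]; cv2.imwrite('pics/c2.png',np.hstack([cv2.resize(a[100:460,180:480],(400,480)),cv2.resize(c,(400,480))]))
E
```

```text
time: 3.15
tool_pos: [0.5509, -0.2987, 0.2045]
tool_rot: [3.133, 0.006, 1.505]
contact_force: [0.4, -0.0, -0.7]
opening: 0.0919
[ 0.55086928 -0.29869335  0.20448626] [3.13338471 0.00601532 1.50530308]
```

View pics/c2.png

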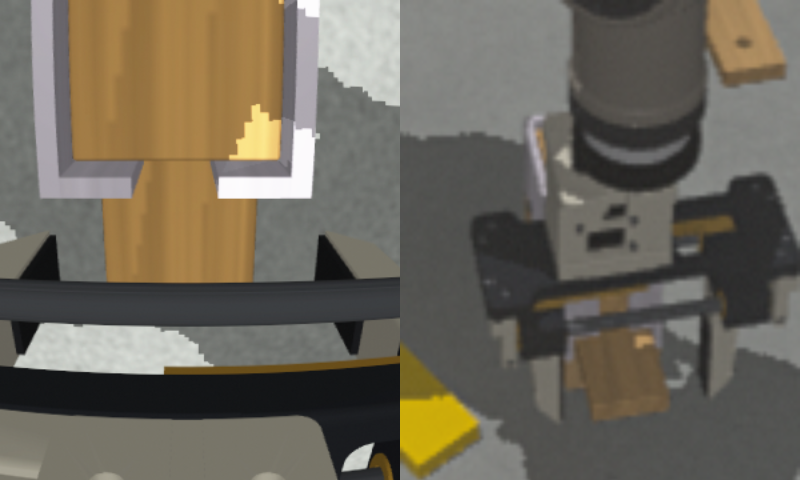

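Fingers straddle the stub evenly. Trim 2 mm down, correct the tilt and close.

```bash
python3 -m creep '[[[-0.5,1,-2,0.3,0.4,0],[0,0,0,0,0,0]]]'
python3 -m creep '[[[0,0,0,0,0,0],[0,0,0,0,0,0],[0,0,0,0,0,0],[0,0,0,0,0,0],[0,0,0,0,0,0]]]' 1 30
python3 -m creep '[[[0,0,0,0,0,0],[0,0,0,0,0,0],[0,0,0,0,0,0],[0,0,0,0,0,0],[0,0,0,0,0,0]]]'
```

```text
time: 3.42
tool_pos: [0.5503, -0.2976, 0.2027]
tool_rot: [3.141, 0.001, 1.505]
contact_force: [0.1, 0.2, 0.9]
opening: 0.0917
time: 3.83
tool_pos: [0.5504, -0.2975, 0.203]
tool_rot: [3.141, 0.001, 1.505]
contact_force: [0.3, 0.2, 0.9]
opening: 0.0632
time: 4.25
tool_pos: [0.5504, -0.2974, 0.2031]
tool_rot: [3.141, 0.001, 1.506]
contact_force: [0.5, 0.6, 0.5]
opening: 0.0494
```

```bash
python3 -m creep '[[[0,0,0,0,0,0],[-0.3,-5,0,0,0,0],[-0.6,-8,0,0,0,0],[-0.6,-8,0,0,0,0],[-0.6,-8,0,0,0,0]]]'
python3 -m creep '[[[-0.6,-8,0,0,0,0],[-0.6,-8,0,0,0,0],[-0.6,-8,0,0,0,0],[-0.6,-8,0,0,0,0],[-0.6,-8,0,0,0,0]]]'
```

```text
time: 4.67
tool_pos: [0.5486, -0.3261, 0.2031]
tool_rot: [-3.141, -0.002, 1.508]
contact_force: [0.2, 2.6, 1.4]
opening: 0.05
time: 5.08
tool_pos: [0.5446, -0.3724, 0.2028]
tool_rot: [-3.142, -0.001, 1.506]
contact_force: [-0.2, 0.9, 0.2]
opening: 0.0498
```

```bash
python3 -m creep '[[[-0.3,-8,0,0,0,0],[-0.5,-8,0,0,0,0],[-0.6,-8,0,0,0,0],[-0.6,-10,0,0,0,0],[-0.6,-10,0,0,0,0]]]'
python3 -m creep '[[[-0.6,-10,0,0,0,0],[-0.6,-10,0,0,0,0],[0,0,0,0,0,0],[0,0,0,0,0,0]]]'
python3 - <<'E'
from h import *
b=snap('side','s3.png'); a=snap('top','t3.png'); s,T=wcam(); w=snap('wrist','w3.png'); np.save('w3.npy',T)
cv2.imwrite('pics/c3.png',np.hstack([cv2.resize(b[210:390,280:460],(400,400)),cv2.resize(w,(400,400))]))
E
```

```text
time: 5.5
tool_pos: [0.5412, -0.422, 0.2026]
tool_rot: [-3.141, 0.0, 1.505]
contact_force: [0.2, -0.7, -1.6]
opening: 0.0496
time: 5.83
tool_pos: [0.539, -0.4473, 0.2023]
tool_rot: [3.141, 0.002, 1.503]
contact_force: [-1.0, 0.0, -0.4]
opening: 0.0495
```

View pics/c3.png

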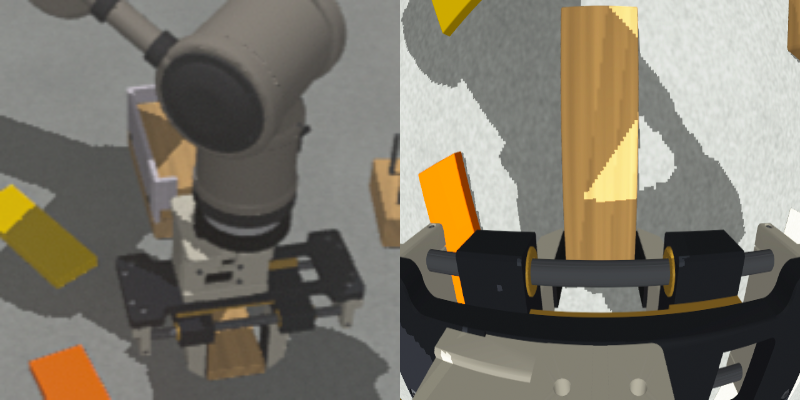

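The blank is out in full and hanging level in the jaws, with the wrist view showing its whole length. Lift it and carry it to the board.

```bash
python3 -m creep '[[[0,0,15,0,0,0],[0,0,30,0,0,0],[0,0,30,0,0,0],[0,0,30,0,0,0],[0,10,25,0,0,1]]]'
python3 -m creep '[[[1,22,10,0,0,3],[1,32,0,0,0,4],[2,36,0,0,0,4],[2,36,0,0,0,4],[2,36,0,0,0,4]]]'
python3 -m creep '[[[2,37,0,0,0,4],[2,37,0,0,0,4],[2,37,0,0,0,4],[2,37,0,0,0,4],[2,37,0,0,0,4]]]'
python3 -m creep '[[[2,37,0,0,0,4],[2,37,0,0,0,4],[2,37,0,0,0,4],[2,37,0,0,0,4],[2,37,0,0,0,4]]]'
```

```text
time: 6.4
tool_pos: [0.538, -0.4325, 0.3279]
tool_rot: [-3.128, -0.011, 1.524]
contact_force: [-0.7, -0.6, -0.1]
opening: 0.0495
time: 6.82
tool_pos: [0.545, -0.2678, 0.3477]
tool_rot: [-3.14, 0.002, 1.864]
contact_force: [0.5, 0.3, -0.9]
opening: 0.0497
time: 7.23
tool_pos: [0.5527, -0.0707, 0.3495]
tool_rot: [-3.141, 0.003, 2.233]
contact_force: [0.5, 0.7, -1.1]
opening: 0.0493
time: 7.65
tool_pos: [0.5592, 0.1268, 0.3512]
tool_rot: [3.14, 0.004, 2.605]
contact_force: [1.1, -0.3, 0.2]
opening: 0.0496
```

```bash
python3 -m creep '[[[6,36,0,0,0,4],[6,36,-10,0,0,4],[6,30,-20,0,0,3.5],[5,20,-20,0,0,2.5],[1,9,-20,0,0,0.5]]]'
python3 -m creep '[[[0,0,0,0,0,0],[0,0,0,0,0,0],[0,0,0,0,0,0]]]'
python3 - <<'E'
from h import *
s,T=wcam(); snap('wrist','w4.png'); np.save('w4.npy',T); print(s['tool_pos'],s['tool_rot'])
E
```

```text
time: 8.07
tool_pos: [0.5799, 0.2741, 0.2862]
tool_rot: [3.131, 0.014, 2.885]
contact_force: [-0.0, -0.2, -0.7]
opening: 0.0496
time: 8.32
tool_pos: [0.5771, 0.2775, 0.2821]
tool_rot: [3.135, 0.007, 2.891]
contact_force: [-0.0, -0.3, -0.7]
opening: 0.0499
[0.57705486 0.27747705 0.28210269] [3.1352389  0.00663494 2.89125765]
```

View pics/w4.png

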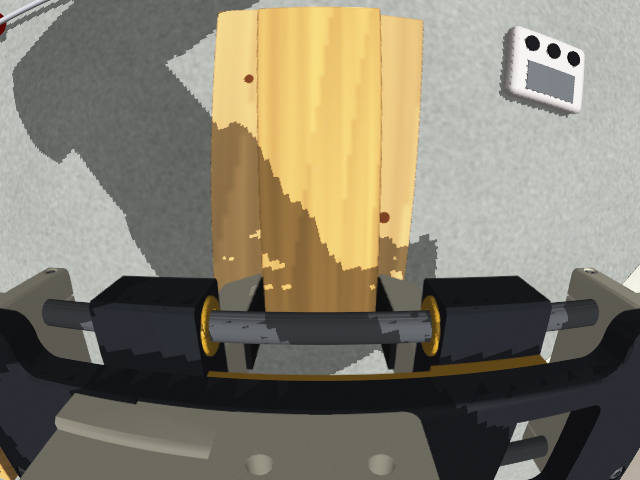

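The blank (cols 258–380, far end row 8) hangs over the board (cols 212–423). Computing the offset of both.

```bash
python3 - <<'E'
from h import *
T=np.load('w4.npy'); P=lambda u,v,z:(wpt(T,u,v,z)*1e3).round(1)[:2]
for n,L,z in [('blank L',[(258,10),(259,120),(262,275)],.113),('blank R',[(380,10),(380,120),(378,275)],.113),
 ('board L',[(220,13),(211,125),(212,200),(217,270)],.015),('board R',[(423,20),(417,150),(408,262)],.015)]:
    p=np.array([P(u,v,z) for u,v in L]); print(n,p.tolist()); d=p[0]-p[-1]; print('  ang',np.degrees(np.arctan2(d[1],d[0])).round(2))
# top view: board edges, per-side line fits
im=cv2.imread('pics/top0.png'); g=cv2.cvtColor(im,cv2.COLOR_BGR2GRAY)
cv2.imwrite('pics/c5.png',cv2.resize(im[150:300,80:205],None,fx=4.8,fy=4)[:600])
cv2.imwrite('pics/c5.png',cv2.resize(im[150:300,80:205],None,fx=4,fy=4,interpolation=cv2.INTER_CUBIC))
E
```

```text
blank L [[450.0, 284.8], [495.3, 274.0], [558.4, 257.0]]
  ang 165.62
blank R [[462.1, 332.5], [507.2, 320.7], [570.9, 305.7]]
  ang 166.16
board L [[405.0, 252.8], [480.4, 227.8], [530.0, 213.7], [579.8, 200.8]]
  ang 163.43
board R [[443.7, 384.9], [531.6, 357.9], [608.1, 336.1]]
  ang 163.47
```

View pics/c5.png

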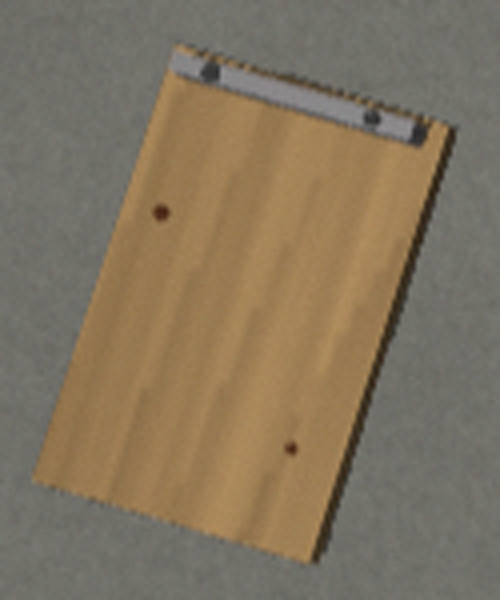

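```bash
python3 - <<'E'
from h import *
c=[pt('top',80+(u+.5)/4-.5,150+(v+.5)/4-.5,.015)[:2]*1e3 for u,v in [(33,482),(313,562),(448,124),(174,47)]]
c=np.array(c);print(c.round(1).tolist(),c.mean(0).round(1))
for i,j in [(0,3),(1,2),(0,1),(3,2)]:
    d=c[j]-c[i];print(np.linalg.norm(d).round(1),np.degrees(np.arctan2(d[1],d[0])).round(2))
E
```

```text
[[443.3, 382.1], [404.5, 248.3], [613.7, 186.8], [652.3, 319.5]] [528.5 284.2]
218.1 -16.69
218.0 -16.39
139.4 -106.19
138.2 -106.23
```

```bash
python3 -m creep '[[[3,-4,-15,-0.1,0.2,-1.2],[2.5,-4,-20,-0.1,0.2,-1.1],[0,0,-20,0,0,0],[0,0,-10,0,0,0],[0,0,0,0,0,0]]]'
python3 -m creep '[[[0,0,0,0,0,0],[0,0,0,0,0,0]]]'
python3 - <<'E'
from h import *
s,T=wcam(); snap('wrist','w6.png'); np.save('w6.npy',T); print(s['tool_pos'],s['tool_rot'])
E
```

```text
time: 8.78
tool_pos: [0.5854, 0.2634, 0.2204]
tool_rot: [3.135, 0.011, 2.838]
contact_force: [0.1, -0.9, -0.0]
opening: 0.0495
time: 8.95
tool_pos: [0.586, 0.262, 0.2208]
tool_rot: [3.135, 0.011, 2.835]
contact_force: [0.5, 0.3, -1.4]
opening: 0.0499
[0.58599422 0.26198453 0.22079412] [3.13503052 0.01141331 2.83496117]
```

View pics/w6.png

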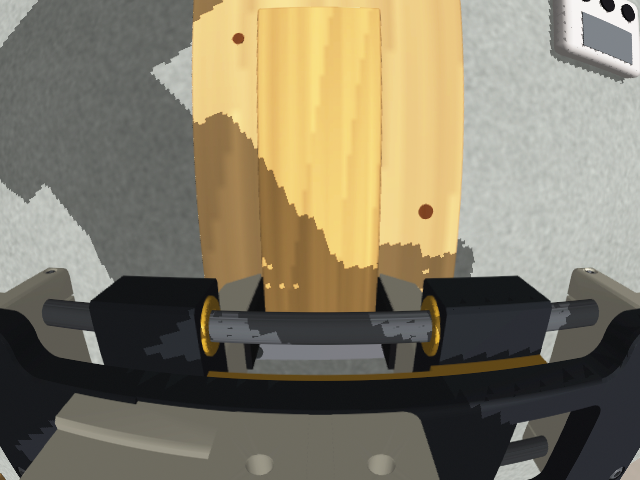

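```bash
python3 - <<'E'
from h import *
T=np.load('w6.npy'); P=lambda u,v,z:(wpt(T,u,v,z)*1e3).round(1)[:2]
q={}
for n,L,z in [('bl',[(258,12),(259.5,120),(263,275)],.0518),('br',[(380.5,12),(380.5,120),(378,275)],.0518),
 ('BL',[(193,50),(195,150),(205,275)],.015),('BR',[(463,50),(462,150),(456.5,250)],.015)]:
    p=np.array([P(u,v,z) for u,v in L]); q[n]=p; d=p[0]-p[-1]; print(n,p.tolist(),np.degrees(np.arctan2(d[1],d[0])).round(2))
a=np.radians(163.5); nrm=np.array([-np.sin(a),np.cos(a)])
for n in q: print(n,(q[n]@nrm).round(1))
far=(P(258,8,.0518)+P(380.5,8,.0518))/2; print('far',far)
c0=np.array([529,285.5]); print('centre n',c0@nrm)
E
```

```text
bl [[461.5, 276.0], [505.1, 263.1], [567.1, 242.8]] 162.55
br [[476.2, 322.9], [519.6, 308.9], [582.2, 290.2]] 162.86
BL [[454.2, 236.8], [504.6, 221.5], [569.7, 201.4]] 162.96
BR [[494.7, 369.3], [545.7, 353.1], [598.0, 337.8]] 163.04
bl [-395.7 -395.7 -393.9]
br [-444.9 -443.8 -443.6]
BL [-356.  -355.7 -354.9]
BR [-494.6 -493.5 -493.7]
far [467.1  299.95]
centre n -423.98715165324415
```

```bash
python3 -m creep '[[[-1.5,4,-6,-0.1,0.4,0.3],[-1,3.2,-6,-0.1,0.35,0.3],[0,0,0,0,0,0],[0,0,0,0,0,0]]]'
```

```text
time: 9.33
tool_pos: [0.584, 0.2704, 0.211]
tool_rot: [3.14, 0.004, 2.847]
contact_force: [0.6, -0.3, 0.2]
opening: 0.0496
```

```bash
python3 -m creep '[[[-0.5,-1,-4,0,0.2,0],[0,0,-4,0,0,0],[0,0,-2,0,0,0],[0,0,0,0,0,0]]]'
python3 -m creep '[[[0,0,0,0,0,0],[0,0,0,0,0,0]]]'
```

```text
time: 9.67
tool_pos: [0.5833, 0.27, 0.2002]
tool_rot: [3.14, 0.0, 2.848]
contact_force: [-0.2, 0.6, -0.3]
opening: 0.0492
time: 9.83
tool_pos: [0.5832, 0.2699, 0.1998]
tool_rot: [3.141, -0.0, 2.848]
contact_force: [0.0, -0.3, -0.3]
opening: 0.0494
```

```bash
python3 -m creep '[[[0,-0.5,-1.5,0,0,0],[0,0,0,0,0,0],[0,0,0,0,0,0]]]'
python3 -m creep '[[[0,0,-1,0,0,0],[0,0,0,0,0,0],[0,0,0,0,0,0]]]'
python3 - <<'E'
from h import *
s,T=wcam(); print(s['tool_pos'],s['contact_force'])
a=snap('wrist','w7.png'); np.save('w7.npy',T); b=snap('side','s7.png')
cv2.imwrite('pics/c7.png',np.hstack([a[:,150:500],cv2.resize(b[140:240,230:330],(450,480),interpolation=2)]))
E
```

```text
time: 10.08
tool_pos: [0.5834, 0.2693, 0.1984]
tool_rot: [3.141, 0.0, 2.848]
contact_force: [-0.1, -0.1, -0.7]
opening: 0.05
time: 10.33
tool_pos: [0.5835, 0.2692, 0.1976]
tool_rot: [3.14, 0.001, 2.847]
contact_force: [-0.0, -0.0, -1.2]
opening: 0.0498
[0.58347551 0.26918425 0.19755625] [-0.04241558 -0.00448395 -1.1988244 ]
```

View pics/c7.png

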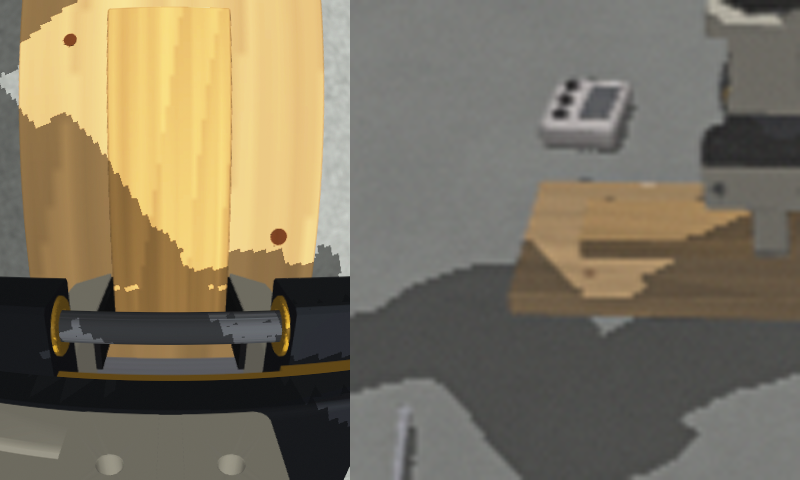

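Laterally centred: margins are about 88 px left and 92 px right, and the edges are parallel. Lower it in fine steps until it touches.

```bash
python3 -m creep '[[[0,0,-1,0,0,0],[0,0,0,0,0,0]]]'
python3 -m creep '[[[0,0,-0.7,0,0,0],[0,0,0,0,0,0]]]'
python3 -m creep '[[[0,0,-0.5,0,0,0],[0,0,0,0,0,0]]]'
```

```text
time: 10.6
tool_pos: [0.5835, 0.2692, 0.1965]
tool_rot: [3.14, 0.001, 2.847]
contact_force: [-0.6, 0.8, -0.4]
opening: 0.0495
time: 10.77
tool_pos: [0.5836, 0.2693, 0.1962]
tool_rot: [3.14, 0.001, 2.847]
contact_force: [-0.7, 0.2, -1.2]
opening: 0.0495
time: 10.93
tool_pos: [0.5836, 0.2693, 0.1962]
tool_rot: [3.14, 0.001, 2.848]
contact_force: [0.3, -0.7, 1.2]
opening: 0.0496
```

```bash
python3 -m creep '[[[0,0,-0.6,0,0,0],[0,0,0,0,0,0],[0,0,0,0,0,0]]]'
```

```text
time: 11.18
tool_pos: [0.5836, 0.2693, 0.1962]
tool_rot: [3.139, 0.002, 2.848]
contact_force: [0.3, -0.4, 0.4]
opening: 0.0494
```

```bash
python3 -m creep '[[[0,0,-1.2,0,0,0],[0,0,0,0,0,0],[0,0,0,0,0,0]]]'
```

```text
time: 11.43
tool_pos: [0.5836, 0.2694, 0.1964]
tool_rot: [3.139, 0.002, 2.848]
contact_force: [-0.7, -0.0, -0.3]
opening: 0.0495
```

The arm stopped at the height predicted for contact (0.1962) and no longer goes down, so the blank is on the board. Release, lift straight up and back off.

```bash
python3 -m creep '[[[0,0,0,0,0,0],[0,0,0,0,0,0],[0,0,0,0,0,0],[0,0,0,0,0,0],[0,0,0,0,0,0]]]' -1
python3 -m creep '[[[0,0,4,0,0,0],[0,0,10,0,0,0],[0,0,20,0,0,0],[0,0,30,0,0,0],[0,0,30,0,0,0]]]'
python3 -m creep '[[[10,-25,20,0,0,0],[10,-35,10,0,0,0],[5,-35,10,0,0,0],[5,-35,0,0,0,0],[5,-35,0,0,0,0]]]'
python3 -m creep '[[[5,-35,10,0,0,0],[0,-35,0,0,0,0],[0,-30,0,0,0,0],[0,-15,0,0,0,0],[0,0,0,0,0,0]]]'
python3 - <<'E'
from h import *
a=snap('top','t8.png'); b=snap('side','s8.png')
cv2.imwrite('pics/c8.png',np.hstack([cv2.resize(a[140:310,70:470],(800,340),interpolation=2)[:, :500],cv2.resize(b[150:300,230:390],(300,340),interpolation=2)]))
E
```

```text
time: 11.85
tool_pos: [0.5836, 0.2693, 0.1952]
tool_rot: [3.14, 0.002, 2.848]
contact_force: [0.0, 0.3, -0.3]
opening: 0.0782
time: 12.27
tool_pos: [0.5813, 0.2685, 0.2864]
tool_rot: [-3.135, -0.011, 2.847]
contact_force: [1.1, -0.2, -0.3]
opening: 0.0919
time: 12.68
tool_pos: [0.6158, 0.106, 0.343]
tool_rot: [3.137, 0.006, 2.86]
contact_force: [0.9, 0.4, -1.1]
opening: 0.0917
time: 13.1
tool_pos: [0.6203, -0.0216, 0.3604]
tool_rot: [3.138, 0.016, 2.854]
contact_force: [0.3, 0.0, 0.2]
opening: 0.092
```

View pics/c8.png

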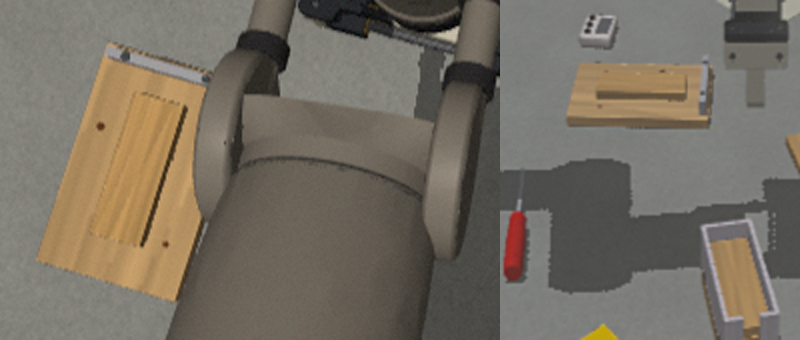

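Blank lies flat and parallel on the board, at crop (92–187, 92–247). The stack has sunk in the magazine. One last numeric check and a magazine crop.

```bash
python3 - <<'E'
from h import *
c=np.array([pt('top',70+(u+.5)/2-.5,140+(v+.5)/2-.5,.027)[:2]*1e3 for u,v in [(140,92),(187,106),(141,247),(92,233)]])
print(c.round(1).tolist(),c.mean(0).round(1)); d=(c[0]+c[1]-c[2]-c[3])/2; print(np.linalg.norm(d),np.degrees(np.arctan2(d[1],d[0])))
b=cv2.imread('pics/s8.png'); a=cv2.imread('pics/t8.png')
cv2.imwrite('pics/c9.png',np.hstack([cv2.resize(b[235:345,310:420],(400,400),interpolation=2),cv2.resize(a[150:300,80:230],(400,400),interpolation=2)]))
E
```

```text
[[602.4, 282.2], [588.7, 237.3], [455.3, 278.5], [468.8, 324.9]] [528.8 280.7]
139.95664395882108 -17.43450410268799
```

View pics/c9.png

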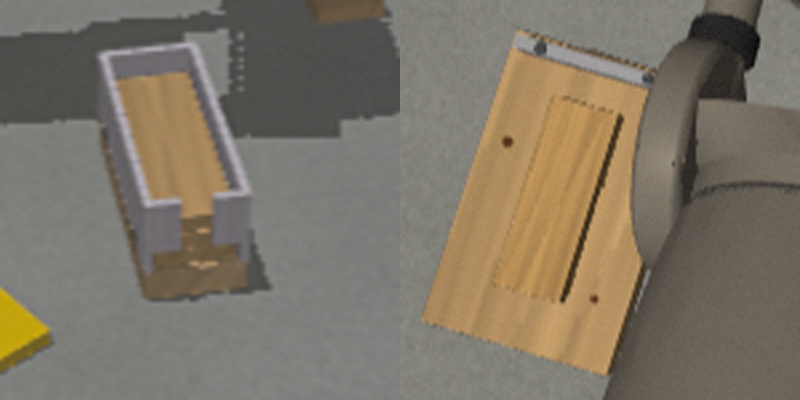

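```bash
python3 -c "
from cell import robot
print(robot.hand_in())"
```

```text
the job is handed in; nothing more can be done
None
```

I pulled the bottom blank out of the slot (about 150 mm of travel, 1–2 N of pull). I set it on the drilling board with light contact, let go, backed the arm off and handed the job in. The clock read about 13 s at the last move.

**On the board:** the last pictures show the blank lying flat, lengthwise along the board.
- The top view puts its centre at (529, 281) mm, against a board centre of (528.5, 284) mm. That is about 3 mm off, mostly sideways.
- It is turned about 1° from the board's length.
- The wrist view just before release disagreed slightly, showing it centred across the board to about 1 mm. The blank also measured 2–3 mm too narrow in the top view, so the true offset is probably nearer 1–3 mm.

**In the magazine:** the remaining blanks have sunk inside the walls, and nothing sticks out of the slot.

**Contact at set-down:** the force reading was within its noise (about 1 N). I judged contact by the arm stopping at the predicted height of 0.196 m.

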